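# Seat the dripper on the mug and flip the cam clamp shut

### The job

Get the pour-over coffee stand ready to brew: flip the clamp lever open, press the dripper arm down gently until the drip-stop plate under the dripper is pushed fully in by the rim of the mug standing below, and flip the lever over centre again until it is fully shut, so that the dripper stays locked down on the mug. Do not force anything, keep the mug upright where it stands, and leave the sugar pot, timer, scoop and teaspoon alone.

Things in the scene. Friction and masses are not known exactly. Their poses are not given: they have to be found in the camera images.
- stand: Coffee stand, fixed: dark wooden slab 130 x 280 x 18 mm and an upright square steel column (14 mm, top 245 mm above the worktop). Origin: on the column's axis at worktop level; z up; +y runs level along the slab from the column to the mug's place (mug axis 160 mm from the column's axis); x level, across the slab.
- dripper_arm: The arm that slides up and down the column (cannot turn), 0.8 kg with all it carries. Origin on the column's axis, half-way up the arm's bar; axes as the stand's. Aluminium collar 36 x 36 x 40 mm centred here; bar 18 mm wide, 12 mm high along +y to a ring round a white filter cone, whose axis is 160 mm from the column and whose rim is 104 mm across, 34 mm above the origin.
- thumb_pad (a point): Centre of the top of the flat rubber pad (24 mm across) on the bar, where the arm is pressed down: 66 mm from the column's axis along the stand's +y, 9 mm above the bar's mid height, 30 mm from the cone's rim, which is 25 mm higher. Lever open, 1 N pushes the arm down, 4 N once the plate meets the mug, 10 N when it is in; drag keeps the arm where it is left. Lever shut, the clamp holds it.
- cam_lever (a joint): Angle of the clamp lever about its upright axis, rad: 0 shut, at its stop (as found); grows as it opens, counter-clockwise from above; 1.9 open stop. Its cam squeezes the column, hardest at dead centre (0.3). About 10 N at the tip flip it open; beyond 1.2 the arm is free. Shutting, the push at the tip grows from 1.1 rad on to 10-18 N, eases past dead centre; take it on to its stop.
- lever_tip (a point): Centre line of the lever's dark steel paddle, 8 mm from its free end, half-way up (same height as the bar's mid height; it rides up and down with the arm). Paddle 8 mm thick, 22 mm high, upright faces clear on both sides. 86 mm from the lever's axis. Shut: 80 mm in the stand's -x, 46 mm in its -y from the column's axis; opening starts toward the stand's -y.
- lever_pivot (a point): On the lever's upright turning axis at its mid height, carried by the arm: 4 mm in the stand's +x and 29 mm in its -y from the column's axis (up to 3 mm nearer the column with the lever open). The cam turns in a fork on the collar's side.
- mug_rim (a point): Centre of the mouth of the white mug (80 mm across, 90 mm high), loose on the slab under the dripper. It meets the drip-stop plate, a sprung black disc 90 mm across: 3 N at first, 8 N fully in after 6 mm, then a stiff stop. Free, the plate's underside is 49 to 63 mm below the bar's mid height: the dripper's foot is screwed up or down, unmeasured. Over 30 N on the mug is too much.
- mug: The same mug; origin at the centre of its underside, +y toward its handle, z up.
- sugar_pot: Red sugar pot with lid, 84 x 112 x 92 mm, origin under its centre. Leave alone.
- brew_timer: Round red and cream kitchen timer, 65 mm across, 54 mm high, origin under its centre. Leave alone.
- scoop: Copper measuring scoop with flat handle, 54 x 115 x 36 mm, origin under its centre. Leave alone.
- teaspoon: Teaspoon, 130 mm long, 11 mm high, origin under its centre. Leave alone.

How it is judged (in metres and radians):
On the way, in this order (a step that is already met when the one before it is completed fails the run):
1. the clamp lever is flipped open (past 0.9 rad) (value of joint cam_lever above 0.9 rad), for 0.1 s.
2. with the lever still open, the dripper is pressed down until the drip-stop is in (at least 7 N on the mug, 4.5 of its 6 mm) (value of joint cam_lever above 0.6 rad and contact force between dripper_arm and mug above 7 N), for 0.1 s.
3. the lever is shut (within 0.1 rad of its stop) with the drip-stop still in (value of joint cam_lever below 0.1 rad and contact force between dripper_arm and mug above 7 N), for 0.2 s.
At the end, for the whole second after the job is handed in: The lever is shut to within 0.1 rad of its stop, the drip-stop plate is held in (the dripper bears on the mug with at least 7 N, that is 4.5 of the plate's 6 mm), the arm stands still, and the mug stands upright and still within 12 mm of where it was (all of step 3 and linear speed of dripper_arm below 0.003 m/s and angle between mug's own z axis and vertical below 0.06 rad and distance of mug from where it was at the start of the episode below 0.012 m and linear speed of mug below 0.02 m/s); the robot touches nothing.
It fails at once if the dripper presses the mug with more than 30 N (contact force between dripper_arm and mug above 30 N).
It fails at once if the lever is forced with more than 30 N (contact force between cam_lever and the fingers above 30 N).
It fails at once if the dripper arm is forced with more than 30 N (contact force between dripper_arm and the fingers above 30 N).
It fails at once if a bystander is shifted by more than 20 mm (distance of any of sugar_pot, brew_timer, scoop, teaspoon from where it was at the start of the episode above 0.02 m).
It also fails if it takes over 64 s, if anything falls off the work surface, if the arm or the gripper's body presses on something with over 40 N, if the wrist force passes 120 N, or if a joint passes its speed limit or range.

### The arm

A 6-joint arm with a two-finger parallel gripper is mounted at the origin on a cart in front of the work surface, level with it; the furniture and walls round the work are solid. World frame = base frame: x ahead of the robot, y to its left, z up, the work surface at z = 0. Lengths are in mm, angles in degrees, forces in N, time in s.
With the tool pointing down it reaches from about 300 to 850 mm from the base axis. Payload 4.2 kg.
Tool frame: the origin (TCP) lies between the finger pads; the fingertips stand 22 mm ahead of it and the grasp point (between the pads) lies 3 mm ahead of it; z points along the fingers, y is the direction in which the jaws open and shut (so a half turn about z gives the same grasp; the last joint's range is limited). The gripper opens to 91 mm and grips with 3 to 60 N. Pads are 32 mm wide; open, the fingers measure 118 mm over their backs; the gripper's body (76 mm by 178 mm) begins 60 mm behind the grasp point.
Start: joints at [69.614, 18.312, 89.639, -0, 72.044, -1.146], TCP at [189.479, 542.898, 235.976] pointing down, gripper open.
Joint ranges: [-177.97, 177.97], [-48.28, 115.42], [12.27, 149.76], [-77.06, 257.06], [2.81, 150.46], [-146.56, 146.56]. Speed limits (degrees/s): [147.25, 147.25, 180, 180, 180, 180].

### API

Orientations are given as [roll, pitch, yaw] about the fixed x, y, z axes, in that order (R = Rz(yaw) Ry(pitch) Rx(roll)).
In Python, from workcell import * gives the robot as it stands.
- The arm moves only by the shell command python3 -m jog 'ROWS' [OPENING] [FORCE]. ROWS is text: rows parted by semicolons, each of 6 numbers parted by spaces: the shift along the tool's x, y, z in units of 0.5 m (1.0 is 0.5 m), then the turn, a rotation vector about the tool's x, y, z in units of pi/2 rad (1.0 is pi/2 rad). A call has 1 to 20 rows; each row is the pose to reach, as a shift and turn from the pose measured when the call began, along the tool's axes at that moment; what a row does not reach only later rows make up. A row lasts 1/12 s, in which the tool goes at most 41.7 mm and 7.16 degrees, less where a joint would pass 70% of its speed; a pose out of reach is approached as far as the arm can. A call with a number of a shift or a turn outside -1 to 1 is refused whole. A call with a gripper value outside its range is refused whole. OPENING is the opening, from -1 (shut) to 1 (fully open), set as the call begins (- or left out, the last holds). The fingers move at their own pace and stop on an object; FORCE is the grip in N (left out, the last holds). Time passes only in rows, so rows that repeat a pose let the fingers close. It gives the time, the measured TCP pose, the force and the opening at its end, in the units of the state.
- state(): the state, without advancing time (a new reading comes with each control period).
- grab_frame(name): name is "scene" or "side" or "wrist"; returns the picture (480x640x3 uint8, red, green, blue); there is no depth.
- calibration(name): a dict with "mtx" (3x3 intrinsics, pixels), "distortion" ([k1, k2, p1, p2, k3] as OpenCV has them; the pictures are not rectified), "rvec" (rotation vector, rad) and "tvec" (3), from world to camera coordinates, as OpenCV has them. Camera axes: x right, y down, z forward; pixel columns grow to the right and rows downward; lengths in mm; the calibration is good to about 2 mm. A picture is of the moment at which its call begins: read the wrist's pose just before it. calibration takes no time and is no camera call; for the wrist camera it gives the pose at the moment of the call.
- job_done(): hands the job in, once; it reports no verdict.
Trained networks look in the newest picture that a camera, given by its name, has taken for a name from the list of things; names that differ only in an ending like _2 or _b are one class to them, and where a whole thing is asked for, a point or a joint stands for the part that bears it (a point fixed in the world has none). Each returns a list of dicts, best first, with "confidence" (0 to 1); they miss things now and then, are a little off and sometimes report something else, mostly with a low value. They report only what shows in the picture. A call takes as long as a camera call.
- spot_in(query, camera): "rect" ([left, top, right, bottom] in pixels, round what is visible of it).
- tip_of(query, camera): "location" ([column, row] in pixels: a listed point, or the origin of a listed thing).
The state is a dict: "time_s": time; "qpos": joint angles; "qvel": joint speeds; "effort": joint torques, N m; "ee_pos": TCP position; "ee_rot": TCP orientation; "force": force on the tool from outside, world axes, zero at the start; "torque": the same for the moment, N m; "gripper_width": finger opening in mm.
Only numpy, scipy, OpenCV 4.12 (cv2) and the standard library are available. Lean on these libraries where they do the work, as an engineer would, in place of code of your own. Each camera call takes 0.05 s, during which the arm holds its last target. There are 200 camera calls.

## Working session

There is one attempt and no reset: what is moved stays moved. The work goes in short steps, Python scripts to look and compute and a shell command to move; the robot and the scene stay as the last step left them, time stands still between calls to the robot, and variables do not carry over. Pictures are saved under pics/ and viewed, about 8 in all and at most 12, crops included, and the job is handed in when it is done.

```bash
mkdir -p pics; ls; cat > h.py <<'E'
from workcell import *
import numpy as np, cv2
from scipy.spatial.transform import Rotation as R
def P(c):
    k=calibration(c); return np.array(k["mtx"],float),np.array(k["distortion"],float),cv2.Rodrigues(np.array(k["rvec"],float))[0],np.array(k["tvec"],float).ravel()
def ray(c,uv):
    K,D,r,t=P(c); u=cv2.undistortPoints(np.array([[uv]],float),K,D)[0,0]
    return -r.T@t, r.T@np.array([u[0],u[1],1])
def atz(c,uv,z):
    o,d=ray(c,uv); return o+d*(z-o[2])/d[2]
def tri(obs):
    A=np.zeros((3,3));b=np.zeros(3)
    for c,uv in obs:
        o,d=ray(c,uv); d=d/np.linalg.norm(d); M=np.eye(3)-np.outer(d,d); A+=M;b+=M@o
    x=np.linalg.solve(A,b); res=[]
    for c,uv in obs:
        o,d=ray(c,uv); d=d/np.linalg.norm(d); res.append(np.linalg.norm(np.cross(x-o,d)))
    return x,res
def proj(c,X):
    K,D,r,t=P(c); return cv2.projectPoints(np.array(X,float).reshape(-1,3),cv2.Rodrigues(r)[0],t,K,D)[0].reshape(-1,2)
def rows(target,yaw=None,rv=None):
    s=state(); print(s["ee_pos"],s["ee_rot"])
def st():
    s=state(); print({k:np.round(s[k],2).tolist() for k in("time_s","qpos","ee_pos","ee_rot","force","gripper_width")})
E
python3 - <<'E'
from h import *
st()
for c in("scene","side","wrist"):
    cv2.imwrite(f"pics/{c}0.png",grab_frame(c)[:,:,::-1])
obs={}
for n in("stand","thumb_pad","lever_tip","lever_pivot","mug_rim","dripper_arm","mug","sugar_pot","brew_timer","scoop","teaspoon"):
    for c in("scene","side","wrist"):
        r=tip_of(n,c)
        if r: print(n,c,np.round(r[0]["location"]),round(r[0]["confidence"],2)); 
        if r and r[0]["confidence"]>.4: obs.setdefault(n,[]).append((c,r[0]["location"]))
for n,o in obs.items():
    if len(o)>1: x,e=tri(o); print(n,x.round(1),np.round(e,1))
    else: print(n,"z0",atz(*o[0],0).round())
st()
E
```

```text
pics
{'time_s': 0.0, 'qpos': [69.62, 18.35, 89.71, -0.0, 72.04, -1.14], 'ee_pos': [189.31, 542.43, 235.09], 'ee_rot': [-179.89, -0.0, 160.76], 'force': [0.06, -0.46, -0.27], 'gripper_width': 91.34}
stand scene [302. 307.] 0.87
stand side [363. 306.] 0.81
thumb_pad scene [280. 201.] 0.97
thumb_pad side [346. 242.] 0.85
lever_tip scene [255. 273.] 0.61
lever_tip side [429. 216.] 0.65
lever_pivot scene [301. 250.] 0.62
lever_pivot side [375. 209.] 0.59
mug_rim scene [267. 206.] 0.6
dripper_arm scene [292. 236.] 0.84
mug scene [271. 238.] 0.84
sugar_pot scene [434. 371.] 0.71
sugar_pot side [327. 219.] 0.8
brew_timer scene [416. 291.] 0.61
brew_timer side [274. 260.] 0.97
scoop scene [370. 414.] 0.57
scoop side [394. 230.] 0.53
teaspoon scene [342. 387.] 0.94
teaspoon side [391. 247.] 0.62
stand [ 513.5 -112.7   -1.1] [1.1 1.1]
thumb_pad [534.5 -42.7 202.3] [1.6 1.6]
lever_tip [ 421.7 -134.7  196.6] [1.5 1.5]
lever_pivot [ 502.6 -139.7  195.3] [1.2 1.2]
mug_rim z0 [605. 130.  -0.]
dripper_arm z0 [599.  33.   0.]
mug z0 [563.  54.   0.]
sugar_pot [ 616.8 -347.4   -3.3] [3.1 3.1]
brew_timer [ 700.3 -209.3   -6.5] [1.4 1.4]
scoop [ 480.  -339.1   -3.6] [1.5 1.5]
teaspoon [ 4.758e+02 -2.789e+02  2.000e-01] [2.7 2.7]
{'time_s': 1.8, 'qpos': [69.61, 18.31, 89.64, -0.0, 72.04, -1.14], 'ee_pos': [189.49, 542.91, 235.97], 'ee_rot': [179.99, 0.0, 160.76], 'force': [-0.16, -0.28, -0.54], 'gripper_width': 91.22}
```

```bash
python3 - <<'E'
import cv2,numpy as np
a=cv2.imread("pics/scene0.png");b=cv2.imread("pics/side0.png")
c=np.hstack([cv2.resize(a[120:440,180:480],(400,427)),cv2.resize(b[120:440,200:500],(400,427))])
cv2.imwrite("pics/v1.png",c)
from h import *
# stand fit: yaw from known points
loc={"pad":(0,66,9),"tip":(-80,-46,0),"piv":(4,-29,0),"org":(0,0,None)}
m={"pad":(534.5,-42.7),"tip":(421.7,-134.7),"piv":(502.6,-139.7),"org":(513.5,-112.7)}
A=np.array([loc[k][:2] for k in m],float);B=np.array([m[k] for k in m])
a=A-A.mean(0);b=B-B.mean(0)
th=np.arctan2((a[:,0]*b[:,1]-a[:,1]*b[:,0]).sum(),(a*b).sum())
r=np.array([[np.cos(th),-np.sin(th)],[np.sin(th),np.cos(th)]]);t=B.mean(0)-r@A.mean(0)
print(np.degrees(th),t,(A@r.T+t-B).round(1).tolist())
E
```

```text
-16.815278013248687 [ 511.91350134 -110.79265871] [[-3.5, -4.9], [0.3, 3.0], [4.8, -0.0], [-1.6, 1.9]]
```

View pics/v1.png

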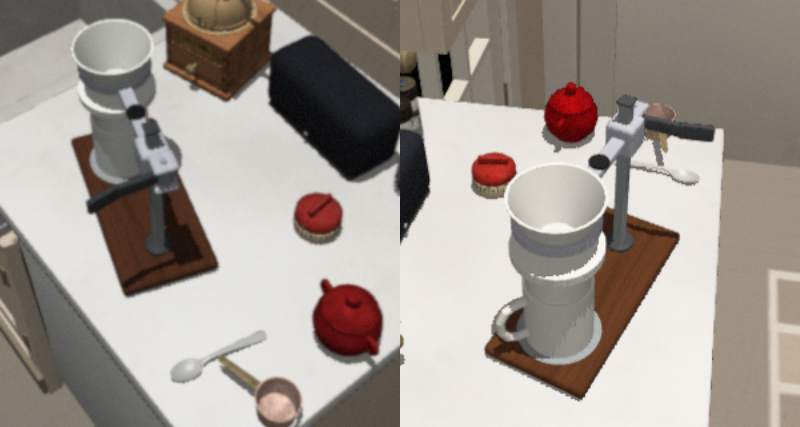

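```bash
cat >> h.py <<'E'
O=np.array([511.9,-110.8]);TH=-16.8
def w(x,y):
    a=np.radians(TH); return O+[x*np.cos(a)-y*np.sin(a),x*np.sin(a)+y*np.cos(a)]
def go(p,yaw,T=None):
    """jog row from current pose (or nominal T) to TCP p, tool down, yaw"""
    s=state(); p0=np.array(s["ee_pos"]);R0=R.from_euler("xyz",s["ee_rot"],degrees=True)
    d=R0.inv().apply(np.array(p)-p0)/500; rv=(R0.inv()*R.from_euler("xyz",[180,0,yaw],degrees=True)).as_rotvec()/(np.pi/2)
    return np.round(np.r_[d,rv],4).tolist()
def seq(L):
    return "; ".join(" ".join(f"{v:g}" for v in go(*l)) for l in L)
E
python3 -c "
from h import *
print(go((300,200,300),75)); print(w(-80,-46))"
```

```text
[-0.4347, -0.5746, -0.1281, 0.0001, -0.0, 0.9529]
[ 422.01897754 -131.71415313]
```

```bash
r="-0.435 -0.575 -0.128 0 0 0.953"; python3 -m jog '-0.435 -0.575 -0.128 0 0 0.953;-0.435 -0.575 -0.128 0 0 0.953;-0.435 -0.575 -0.128 0 0 0.953;-0.435 -0.575 -0.128 0 0 0.953;-0.435 -0.575 -0.128 0 0 0.953;-0.435 -0.575 -0.128 0 0 0.953;-0.435 -0.575 -0.128 0 0 0.953;-0.435 -0.575 -0.128 0 0 0.953;-0.435 -0.575 -0.128 0 0 0.953;-0.435 -0.575 -0.128 0 0 0.953;-0.435 -0.575 -0.128 0 0 0.953;-0.435 -0.575 -0.128 0 0 0.953;-0.435 -0.575 -0.128 0 0 0.953;-0.435 -0.575 -0.128 0 0 0.953;-0.435 -0.575 -0.128 0 0 0.953'; python3 -c "
from h import *
print(go((422,-132,300),-5.4))"
```

```text
time_s: 3.05
ee_pos: [300.0, 199.9, 300.0]
ee_rot: [180.0, -0.0, 75.2]
force: [0.4, -0.8, 0.2]
gripper_width: 91.2
[-0.5791, 0.4059, -0.0001, -0.0, -0.0001, 0.8951]
```

```bash
python3 -m jog '-0.579 0.406 0 0 0 0.895;-0.579 0.406 0 0 0 0.895;-0.579 0.406 0 0 0 0.895;-0.579 0.406 0 0 0 0.895;-0.579 0.406 0 0 0 0.895;-0.579 0.406 0 0 0 0.895;-0.579 0.406 0 0 0 0.895;-0.579 0.406 0 0 0 0.895;-0.579 0.406 0 0 0 0.895;-0.579 0.406 0 0 0 0.895;-0.579 0.406 0 0 0 0.895;-0.579 0.406 0 0 0 0.895;-0.579 0.406 0 0 0 0.895;-0.579 0.406 0 0 0 0.895' -0.3; python3 - <<'E'
from h import *
st()
im=grab_frame("wrist");print(atz("wrist",(320,240),193))
for n in("lever_tip","lever_pivot","thumb_pad","dripper_arm"):
    r=tip_of(n,"wrist")
    z={"thumb_pad":202,"stand":0}.get(n,193)
    if r: print(n,np.round(r[0]["location"]),round(r[0]["confidence"],2),atz("wrist",r[0]["location"],z).round(1))
d=im[:,:,::-1].copy()
for X in [(*w(-80,-46),193),(*w(4,-29),193),(*w(0,66),202),(*w(0,0),245)]:
    cv2.circle(d,tuple(int(v) for v in proj("wrist",X)[0]),4,(0,255,0),1)
cv2.imwrite("pics/v2.png",d)
E
```

```text
time_s: 4.22
ee_pos: [422.1, -131.8, 299.8]
ee_rot: [-180.0, 0.0, -5.2]
force: [-0.4, -0.2, 0.3]
gripper_width: 31.9
{'time_s': 4.22, 'qpos': [-18.83, 3.99, 98.84, 0.0, 77.18, 76.41], 'ee_pos': [422.14, -131.82, 299.8], 'ee_rot': [-179.99, 0.02, -5.24], 'force': [-0.43, -0.17, 0.32], 'gripper_width': 31.9}
[ 427.06077413 -129.63155905  193.        ]
lever_tip [318. 249.] 0.73 [ 420.7 -127.6  193. ]
thumb_pad [170.  93.] 0.85 [532.3 -46.5 202. ]
dripper_arm [280. 120.] 0.88 [ 510.1 -111.5  193. ]
```

View pics/v2.png

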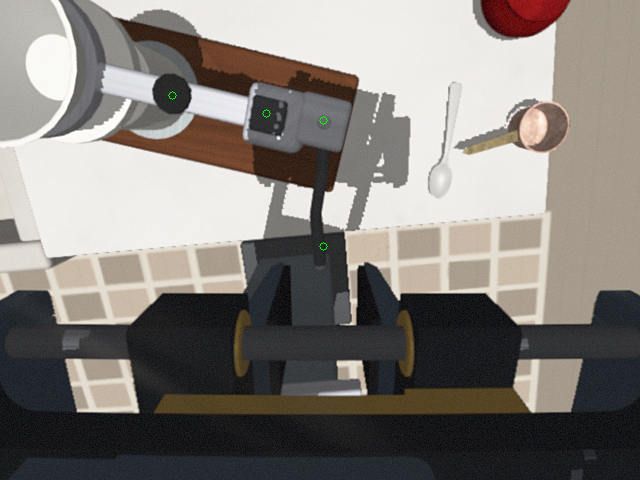

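```bash
python3 -c "
from h import *
print(go((421,-129,250),-5.4),go((421,-129,200),-5.4)); print(w(4,-29))"
```

```text
[-0.0027, -0.0053, 0.0999, -0.0, -0.0, 0.0008] [-0.0027, -0.0053, 0.1999, -0.0, -0.0, 0.0008]
[ 507.34735588 -139.71839262]
```

```bash
python3 -m jog '-0.003 -0.005 0.05 0 0 0;-0.003 -0.005 0.1 0 0 0;-0.003 -0.005 0.13 0 0 0;-0.003 -0.005 0.16 0 0 0;-0.003 -0.005 0.18 0 0 0;-0.003 -0.005 0.2 0 0 0;-0.003 -0.005 0.2 0 0 0' -0.4; python3 - <<'E'
from h import *
c=np.array([507.3,-138.5])
L=[]
for k in range(1,19):
    a=np.radians(174.6-1+3*k); p=c+86*np.array([np.cos(a),np.sin(a)]); L.append(((*p,200),-5.4+3*k))
print("\n".join(" ".join(f"{round(v,3):g}" for v in go(*l)) for l in L)); st()
im=grab_frame("wrist");cv2.imwrite("pics/v3.png",cv2.resize(im[80:400,160:480,::-1],(480,480)))
E
```

```text
time_s: 5.05
ee_pos: [419.6, -128.6, 198.3]
ee_rot: [-179.9, 0.2, -5.3]
force: [-0.2, -0.0, 0.8]
gripper_width: 27.2
0.004 0.009 -0.004 -0.001 0.002 -0.032
0.005 0.018 -0.004 -0.001 0.002 -0.066
0.006 0.027 -0.004 -0.001 0.002 -0.099
0.007 0.036 -0.004 -0.001 0.002 -0.132
0.009 0.045 -0.004 -0.001 0.002 -0.166
0.012 0.053 -0.004 -0.001 0.002 -0.199
0.015 0.062 -0.004 -0.001 0.002 -0.232
0.018 0.07 -0.004 -0.001 0.002 -0.266
0.022 0.079 -0.004 -0.001 0.002 -0.299
0.026 0.087 -0.004 -0.001 0.002 -0.332
0.03 0.094 -0.004 -0.001 0.002 -0.365
0.035 0.102 -0.004 -0.001 0.002 -0.399
0.041 0.109 -0.004 -0.001 0.002 -0.432
0.046 0.116 -0.004 -0.002 0.002 -0.466
0.052 0.123 -0.004 -0.002 0.002 -0.499
0.059 0.129 -0.004 -0.002 0.002 -0.532
0.066 0.135 -0.004 -0.002 0.002 -0.566
0.073 0.141 -0.004 -0.002 0.002 -0.599
{'time_s': 5.05, 'qpos': [-18.55, 7.92, 109.52, 0.01, 62.79, 76.74], 'ee_pos': [419.63, -128.64, 198.27], 'ee_rot': [-179.94, 0.22, -5.29], 'force': [-0.21, -0.03, 0.85], 'gripper_width': 27.17}
```

View pics/v3.png

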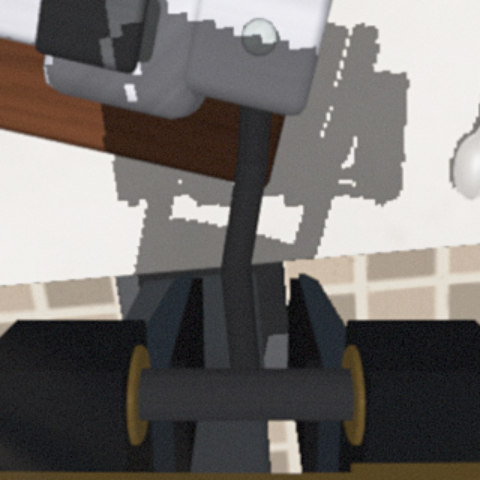

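```bash
python3 -m jog '0.004 0.009 -0.002 0 0 -0.032;0.005 0.018 -0.002 0 0 -0.066;0.006 0.027 -0.002 0 0 -0.099;0.007 0.036 -0.002 0 0 -0.132;0.009 0.045 -0.002 0 0 -0.166;0.012 0.053 -0.002 0 0 -0.199'; python3 -m jog '0 0 0 0 0 0' ; python3 - <<'E'
from h import *
st()
c=np.array([507.3,-138.5])
for k in range(7,25):
    a=np.radians(174.6-1+3*k); p=c+86*np.array([np.cos(a),np.sin(a)])
    print(k," ".join(f"{round(v,3):g}" for v in go((*p,199),-5.4+3*k)))
E
```

```text
time_s: 5.6
ee_pos: [424.5, -152.1, 201.0]
ee_rot: [-179.4, -0.1, 12.6]
force: [2.3, 13.0, 0.9]
gripper_width: 27.0
time_s: 5.68
ee_pos: [424.2, -150.4, 201.3]
ee_rot: [-179.2, -0.1, 12.7]
force: [-1.1, 1.5, -0.3]
gripper_width: 27.6
{'time_s': 5.68, 'qpos': [-21.5, 8.81, 107.93, 0.83, 63.61, 55.46], 'ee_pos': [424.18, -150.37, 201.33], 'ee_rot': [-179.19, -0.12, 12.67], 'force': [-1.07, 1.52, -0.29], 'gripper_width': 27.55}
7 -0.004 0.019 0.004 -0.009 -0.002 -0.033
8 -0.004 0.028 0.004 -0.009 -0.002 -0.066
9 -0.003 0.037 0.004 -0.009 -0.002 -0.099
10 -0.002 0.046 0.004 -0.009 -0.002 -0.133
11 0 0.055 0.004 -0.009 -0.003 -0.166
12 0.003 0.063 0.004 -0.009 -0.003 -0.199
13 0.006 0.072 0.004 -0.009 -0.003 -0.233
14 0.009 0.08 0.004 -0.009 -0.003 -0.266
15 0.013 0.089 0.003 -0.009 -0.004 -0.299
16 0.017 0.097 0.003 -0.009 -0.004 -0.333
17 0.021 0.104 0.003 -0.008 -0.004 -0.366
18 0.026 0.112 0.003 -0.008 -0.004 -0.399
19 0.032 0.119 0.003 -0.008 -0.004 -0.433
20 0.037 0.126 0.003 -0.008 -0.005 -0.466
21 0.043 0.133 0.003 -0.008 -0.005 -0.499
22 0.05 0.139 0.003 -0.008 -0.005 -0.533
23 0.057 0.145 0.003 -0.008 -0.005 -0.566
24 0.064 0.151 0.003 -0.008 -0.005 -0.599
```

```bash
python3 -m jog '-0.004 0.019 0.004 -0.009 -0.002 -0.033;-0.004 0.028 0.004 -0.009 -0.002 -0.066;-0.003 0.037 0.004 -0.009 -0.002 -0.1;-0.002 0.046 0.004 -0.009 -0.002 -0.133;0 0.055 0.004 -0.009 -0.003 -0.166;0.003 0.063 0.004 -0.009 -0.003 -0.2;0.006 0.072 0.004 -0.009 -0.003 -0.233;0.009 0.08 0.004 -0.009 -0.003 -0.266;0.013 0.089 0.003 -0.009 -0.004 -0.3'; python3 - <<'E'
from h import *
c=np.array([507.3,-138.5])
for k in range(16,34):
    a=np.radians(174.6-1+3*k); p=c+86*np.array([np.cos(a),np.sin(a)])
    print(k," ".join(f"{round(v,3):g}" for v in go((*p,199),-5.4+3*k)))
E
```

```text
time_s: 6.43
ee_pos: [439.9, -189.2, 199.9]
ee_rot: [-179.7, -0.2, 39.7]
force: [0.1, 8.0, 2.2]
gripper_width: 27.2
16 -0.003 0.014 0.002 -0.003 -0.002 -0.032
17 -0.003 0.023 0.002 -0.003 -0.002 -0.065
18 -0.002 0.032 0.002 -0.003 -0.002 -0.099
19 -0 0.041 0.002 -0.003 -0.002 -0.132
20 0.002 0.049 0.002 -0.003 -0.002 -0.165
21 0.004 0.058 0.002 -0.003 -0.003 -0.199
22 0.007 0.067 0.001 -0.003 -0.003 -0.232
23 0.01 0.075 0.001 -0.003 -0.003 -0.265
24 0.014 0.083 0.001 -0.003 -0.003 -0.298
25 0.018 0.091 0.001 -0.003 -0.003 -0.332
26 0.022 0.099 0.001 -0.003 -0.003 -0.365
27 0.027 0.106 0.001 -0.003 -0.003 -0.399
28 0.033 0.114 0.001 -0.003 -0.003 -0.432
29 0.038 0.121 0.001 -0.003 -0.003 -0.465
30 0.044 0.127 0.001 -0.003 -0.003 -0.498
31 0.051 0.134 0.001 -0.002 -0.003 -0.532
32 0.058 0.14 0.001 -0.002 -0.003 -0.565
33 0.065 0.145 0.001 -0.002 -0.003 -0.599
```

```bash
python3 -m jog '-0.003 0.014 0.002 -0.003 -0.002 -0.032;-0.003 0.023 0.002 -0.003 -0.002 -0.065;-0.002 0.032 0.002 -0.003 -0.002 -0.1;0 0.041 0.002 -0.003 -0.002 -0.132;0.002 0.049 0.002 -0.003 -0.002 -0.165;0.004 0.058 0.002 -0.003 -0.003 -0.2;0.007 0.067 0.001 -0.003 -0.003 -0.232;0.01 0.075 0.001 -0.003 -0.003 -0.265;0.014 0.083 0.001 -0.003 -0.003 -0.3;0.018 0.091 0.001 -0.003 -0.003 -0.332;0.022 0.099 0.001 -0.003 -0.003 -0.365;0.027 0.106 0.001 -0.003 -0.003 -0.4;0.033 0.114 0.001 -0.003 -0.003 -0.432;0.038 0.121 0.001 -0.003 -0.003 -0.465;0.044 0.127 0.001 -0.003 -0.003 -0.5;0.051 0.134 0.001 -0.002 -0.003 -0.532;0.058 0.14 0.001 -0.002 -0.003 -0.565;0.065 0.145 0.001 -0.002 -0.003 -0.6;0.065 0.145 0.001 0 0 -0.6'; python3 - <<'E'
from h import *
im=grab_frame("wrist");cv2.imwrite("pics/v4.png",im[:,:,::-1])
for n in("lever_tip","lever_pivot","thumb_pad"):
    r=tip_of(n,"wrist")
    if r: print(n,np.round(r[0]["location"]),round(r[0]["confidence"],2),atz("wrist",r[0]["location"],202 if n=="thumb_pad" else 193).round(1))
st()
E
```

```text
time_s: 8.02
ee_pos: [512.4, -224.2, 200.0]
ee_rot: [179.9, -0.3, 93.8]
force: [-0.1, 0.7, -0.2]
gripper_width: 27.4
lever_tip [305. 306.] 0.65 [ 503.6 -223.4  193. ]
{'time_s': 8.22, 'qpos': [-25.03, 18.36, 95.05, 0.31, 66.77, -28.83], 'ee_pos': [511.2, -224.3, 199.47], 'ee_rot': [-179.98, -0.34, 93.68], 'force': [0.03, -0.19, -0.18], 'gripper_width': 27.29}
```

View pics/v4.png

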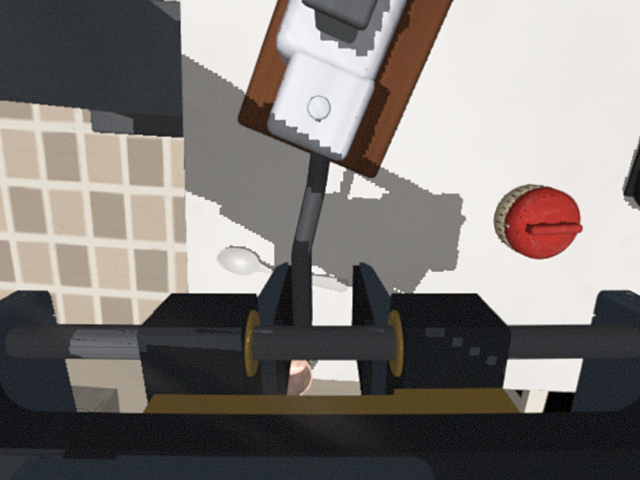

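```bash
python3 -m jog '0 -0.014 0 0 0 0;0 -0.014 -0.04 0 0 0;0 -0.014 -0.1 0 0 0;0 -0.014 -0.16 0 0 0;0 -0.014 -0.2 0 0 0;0 -0.014 -0.2 0 0 0'; python3 - <<'E'
from h import *
print(w(0,66)); print(go((532,-48,300),73.2))
E
```

```text
time_s: 8.72
ee_pos: [505.4, -226.3, 304.6]
ee_rot: [179.5, -0.1, 93.6]
force: [1.1, -1.6, -0.2]
gripper_width: 27.3
[530.9760986  -47.61691316]
[0.3524, 0.0756, 0.0103, 0.0048, -0.0017, 0.2271]
```

```bash
python3 -m jog '0.352 0.076 0.01 0 0 0.227;0.352 0.076 0.01 0 0 0.227;0.352 0.076 0.01 0 0 0.227;0.352 0.076 0.01 0 0 0.227;0.352 0.076 0.01 0 0 0.227;0.352 0.076 0.01 0 0 0.227;0.352 0.076 0.01 0 0 0.227' -1; python3 - <<'E'
from h import *
st()
im=grab_frame("wrist");grab_frame("scene");grab_frame("side")
for c in("wrist","scene","side"):
  for n in("thumb_pad","lever_tip","lever_pivot","dripper_arm","stand"):
    r=tip_of(n,c)
    if r: print(c,n,np.round(r[0]["location"]),round(r[0]["confidence"],2),atz(c,r[0]["location"],dict(thumb_pad=202,stand=0).get(n,193)).round(1))
d=im[:,:,::-1].copy()
for X in [(*w(0,66),202),(*w(0,0),245)]: cv2.circle(d,tuple(int(v) for v in proj("wrist",X)[0]),4,(0,255,0),1)
q=np.array(state()["ee_pos"]); 
for z in(202,): cv2.circle(d,tuple(int(v) for v in proj("wrist",(q[0],q[1],z))[0]),3,(0,0,255),-1)
cv2.imwrite("pics/v5.png",d)
print(go((532,-48,226),73.2))
E
```

```text
time_s: 9.3
ee_pos: [531.5, -47.4, 299.4]
ee_rot: [179.7, -0.2, 73.3]
force: [0.4, 0.3, -0.2]
gripper_width: 0.8
{'time_s': 9.3, 'qpos': [-6.39, 12.42, 88.71, 0.12, 78.53, 10.25], 'ee_pos': [531.49, -47.36, 299.41], 'ee_rot': [179.68, -0.17, 73.34], 'force': [0.37, 0.35, -0.16], 'gripper_width': 0.84}
wrist thumb_pad [323. 253.] 0.65 [531.9 -51.8 202. ]
wrist stand [320. 255.] 0.74 [ 509.9 -114.2    0. ]
scene thumb_pad [280. 204.] 0.82 [528.6 -47.7 202. ]
scene lever_tip [337. 284.] 0.75 [ 506.1 -221.7  193. ]
scene lever_pivot [302. 246.] 0.68 [ 509.4 -133.3  193. ]
scene dripper_arm [291. 236.] 0.83 [ 507.4 -107.   193. ]
scene stand [301. 308.] 0.81 [ 512.2 -114.     0. ]
side thumb_pad [345. 239.] 0.74 [538.3 -51.5 202. ]
side lever_tip [383. 177.] 0.42 [ 501.  -234.2  193. ]
side dripper_arm [370. 219.] 0.57 [ 509.5 -114.9  193. ]
side stand [360. 308.] 0.96 [ 517.4 -107.7   -0. ]
[-0.0004, -0.0016, 0.1483, 0.0045, -0.0025, 0.0001]
```

View pics/v5.png

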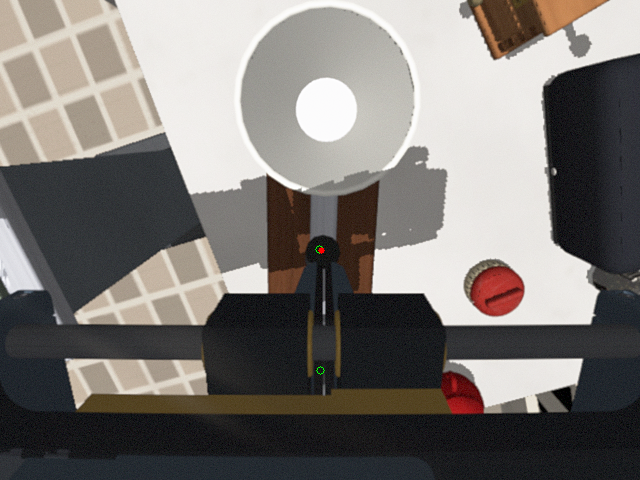

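```bash
python3 -m jog '0 -0.002 0.04 0.003 -0.002 0;0 -0.002 0.08 0.003 -0.002 0;0 -0.002 0.11 0.003 -0.002 0;0 -0.002 0.13 0.003 -0.002 0;0 -0.002 0.14 0.003 -0.002 0;0 -0.002 0.144 0.003 -0.002 0;0 -0.002 0.148 0.003 -0.002 0;0 -0.002 0.152 0.003 -0.002 0;0 -0.002 0.156 0.003 -0.002 0;0 -0.002 0.16 0.003 -0.002 0'; python3 -m jog '0 0 0.004 0 0 0; 0 0 0.008 0 0 0; 0 0 0.012 0 0 0; 0 0 0.016 0 0 0';python3 -m jog '0 0 0.004 0 0 0; 0 0 0.008 0 0 0; 0 0 0.012 0 0 0; 0 0 0.016 0 0 0'
```

```text
time_s: 11.03
ee_pos: [532.3, -47.8, 220.8]
ee_rot: [179.8, -0.1, 73.2]
force: [0.3, 0.0, 1.7]
gripper_width: 0.7
time_s: 11.37
ee_pos: [532.4, -47.8, 212.7]
ee_rot: [179.8, -0.1, 73.2]
force: [-0.6, 0.6, 1.8]
gripper_width: 0.7
time_s: 11.7
ee_pos: [532.4, -47.8, 204.5]
ee_rot: [179.8, -0.1, 73.2]
force: [-0.9, -0.2, 2.0]
gripper_width: 0.4
```

```bash
python3 -m jog '0 0 0.003 0 0 0; 0 0 0.006 0 0 0; 0 0 0.009 0 0 0; 0 0 0.012 0 0 0';python3 -m jog '0 0 0.002 0 0 0; 0 0 0.004 0 0 0; 0 0 0.006 0 0 0'|grep -E "force|pos";python3 -m jog '0 0 0.002 0 0 0; 0 0 0.004 0 0 0; 0 0 0.006 0 0 0'|grep -E "force|pos"
```

```text
time_s: 12.03
ee_pos: [532.4, -47.8, 198.3]
ee_rot: [179.8, -0.1, 73.2]
force: [-0.4, -0.1, 2.4]
gripper_width: 0.2
ee_pos: [532.4, -47.8, 195.2]
force: [-0.6, -0.5, 2.3]
ee_pos: [532.4, -47.8, 192.1]
force: [-0.5, -0.1, 1.2]
```

```bash
for i in 1 2; do :; done; python3 -m jog '0 0 0.002 0 0 0; 0 0 0.004 0 0 0'|grep -E "force|pos";python3 -m jog '0 0 0.002 0 0 0; 0 0 0.004 0 0 0'|grep -E "force|pos";python3 -m jog '0 0 0.002 0 0 0; 0 0 0.004 0 0 0'|grep -E "force|pos"
```

```text
ee_pos: [532.4, -47.8, 190.4]
force: [-1.1, 0.2, 5.7]
ee_pos: [532.4, -47.8, 189.0]
force: [-1.9, 0.1, 6.9]
ee_pos: [532.4, -47.8, 187.8]
force: [-2.3, 0.3, 7.8]
```

```bash
python3 -m jog '0 0 0.002 0 0 0; 0 0 0.004 0 0 0'|grep -E "force|pos";python3 -m jog '0 0 0.002 0 0 0; 0 0 0.003 0 0 0'|grep -E "force|pos"
```

```text
ee_pos: [532.4, -47.8, 186.9]
force: [-2.7, 0.6, 8.8]
ee_pos: [532.4, -47.8, 186.5]
force: [-3.0, -0.4, 7.7]
```

```bash
python3 -m jog '0 0 0.003 0 0 0; 0 0 0.005 0 0 0; 0 0 0.006 0 0 0'|grep -E "force|pos";python3 -m jog '0 0 0.003 0 0 0; 0 0 0.005 0 0 0; 0 0 0.006 0 0 0'|grep -E "force|pos"
```

```text
ee_pos: [532.4, -47.8, 184.9]
force: [-3.9, 1.1, 13.9]
ee_pos: [532.3, -47.8, 184.8]
force: [-7.4, 0.4, 20.7]
```

```bash
python3 -m jog '0 0 -0.002 0 0 0;0 0 -0.01 0 0 0;0 0 -0.03 0 0 0;0 0 -0.08 0 0 0;0 0 -0.15 0 0 0;0 0 -0.23 0 0 0;0 0 -0.23 0 0 0'; python3 - <<'E'
from h import *
obs={}
for c in("scene","side","wrist"):
  im=grab_frame(c); cv2.imwrite(f"pics/{c}6.png",im[:,:,::-1])
  for n in("thumb_pad","lever_tip"):
    r=tip_of(n,c)
    if r: print(c,n,np.round(r[0]["location"]),round(r[0]["confidence"],2),atz(c,r[0]["location"],dict(thumb_pad=163).get(n,154)).round(1)); obs.setdefault(n,[]).append((c,r[0]["location"]))
for n in obs: print(n,tri(obs[n]))
a=cv2.imread("pics/scene6.png")[150:350,200:400];b=cv2.imread("pics/side6.png")[150:350,260:460]
cv2.imwrite("pics/v6.png",np.hstack([cv2.resize(a,(400,400)),cv2.resize(b,(400,400))]))
print(go((507,-226,300),93.8)); st()
E
```

```text
time_s: 14.45
ee_pos: [534.9, -48.0, 308.0]
ee_rot: [178.6, -0.3, 73.2]
force: [1.3, -1.0, 1.6]
gripper_width: 0.8
scene thumb_pad [281. 221.] 0.84 [526.6 -48.9 163. ]
scene lever_tip [337. 298.] 0.67 [ 508.1 -220.7  154. ]
side thumb_pad [346. 263.] 0.85 [534.8 -41.1 163. ]
side lever_tip [380. 198.] 0.53 [ 503.2 -225.2  154. ]
wrist thumb_pad [322. 236.] 0.87 [530.9 -47.7 163. ]
thumb_pad (array([531.67410032, -46.6542912 , 158.78178288]), [np.float64(3.219389079611678), np.float64(3.881229832826476), np.float64(2.3029501341476704)])
lever_tip (array([ 504.71822559, -222.26904551,  156.98451673]), [np.float64(1.885929684527699), np.float64(1.8859296845277111)])
[-0.3554, 0.0571, -0.0027, 0.0043, -0.0001, -0.2287]
{'time_s': 14.9, 'qpos': [-6.37, 12.37, 88.87, 0.01, 78.37, 10.41], 'ee_pos': [530.96, -47.64, 298.7], 'ee_rot': [179.62, -0.08, 73.22], 'force': [0.4, 0.28, -0.54], 'gripper_width': -0.13}
```

View pics/v6.png

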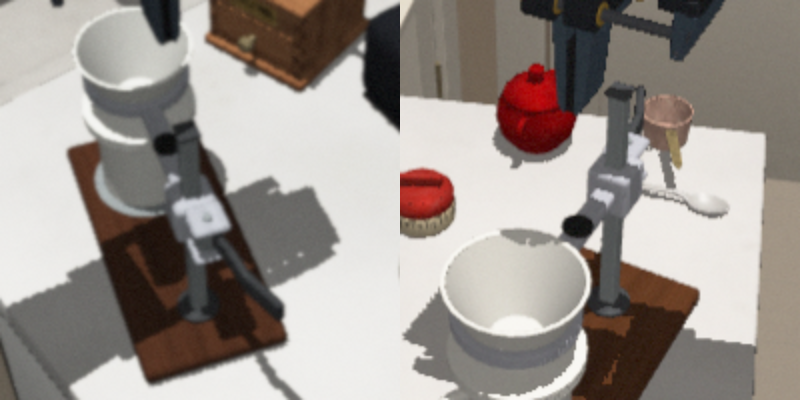

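```bash
python3 -m jog '-0.355 0.057 -0.003 0.004 0 -0.229;-0.355 0.057 -0.003 0.004 0 -0.229;-0.355 0.057 -0.003 0.004 0 -0.229;-0.355 0.057 -0.003 0.004 0 -0.229;-0.355 0.057 -0.003 0.004 0 -0.229;-0.355 0.057 -0.003 0.004 0 -0.229;-0.355 0.057 -0.003 0.004 0 -0.229;-0.355 0.057 -0.003 0.004 0 -0.229' -0.35; python3 - <<'E'
from h import *
im=grab_frame("wrist")
for n in("lever_tip",):
    for r in tip_of(n,"wrist")[:2]: print(n,np.round(r["location"]),round(r["confidence"],2),atz("wrist",r["location"],154).round(1))
d=im[:,:,::-1].copy()
cv2.circle(d,tuple(int(v) for v in proj("wrist",(505,-223,154))[0]),3,(0,0,255),-1)
cv2.imwrite("pics/v7.png",d); st()
print(go((505,-223,161),88))
E
```

```text
time_s: 15.57
ee_pos: [506.9, -225.2, 299.6]
ee_rot: [-180.0, -0.1, 93.8]
force: [1.1, 0.7, 0.7]
gripper_width: 29.4
lever_tip [321. 228.] 0.95 [ 505.1 -221.1  154. ]
{'time_s': 15.67, 'qpos': [-25.1, 14.56, 85.75, 0.05, 79.69, -29.02], 'ee_pos': [507.13, -224.6, 299.97], 'ee_rot': [179.99, -0.04, 93.91], 'force': [-0.71, 0.31, -0.25], 'gripper_width': 29.68}
[0.0033, -0.0041, 0.2779, 0.0001, -0.0005, 0.0656]
```

View pics/v7.png

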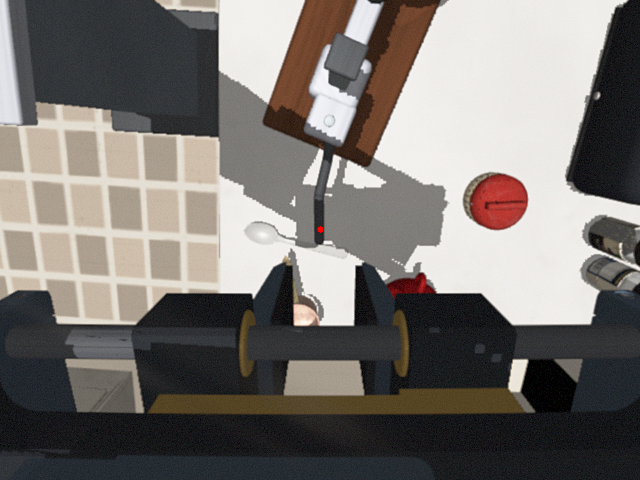

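```bash
python3 -m jog '0.003 -0.004 0.07 0 0 0.04;0.003 -0.004 0.14 0 0 0.04;0.003 -0.004 0.2 0 0 0.04;0.003 -0.004 0.24 0 0 0.04;0.003 -0.004 0.26 0 0 0.04;0.003 -0.004 0.277 0 0 0.04;0.003 -0.004 0.277 0 0 0.04'; python3 - <<'E'
from h import *
st()
c=np.array([507.8,-138]); th0=np.degrees(np.arctan2(-222-c[1],505-c[0]))%360; print(th0)
for k in range(1,21):
    a=np.radians(th0-3*k); p=c+86*np.array([np.cos(a),np.sin(a)])
    print(k," ".join(f"{round(v,3):g}" for v in go((*p,160.5),90.3-3*k)))
E
```

```text
time_s: 16.25
ee_pos: [504.9, -222.3, 160.6]
ee_rot: [-179.9, -0.1, 90.4]
force: [0.8, -0.1, -0.7]
gripper_width: 29.8
{'time_s': 16.25, 'qpos': [-24.98, 19.66, 99.2, 0.05, 61.25, -25.38], 'ee_pos': [504.95, -222.3, 160.59], 'ee_rot': [-179.92, -0.09, 90.37], 'force': [0.8, -0.13, -0.71], 'gripper_width': 29.83}
268.0908475670036
1 -0.003 -0.009 0 -0.001 -0.001 0.034
2 -0.002 -0.018 0 -0.001 -0.001 0.068
3 -0 -0.027 0 -0.001 -0.001 0.101
4 0.002 -0.036 0 -0.001 -0.001 0.134
5 0.004 -0.044 0 -0.001 -0.001 0.168
6 0.007 -0.053 0 -0.001 -0.001 0.201
7 0.011 -0.061 0 -0.001 -0.001 0.234
8 0.014 -0.069 0 -0.001 -0.001 0.268
9 0.018 -0.077 0 -0.001 -0.001 0.301
10 0.023 -0.085 0 -0.001 -0.001 0.334
11 0.028 -0.092 0 -0.001 -0.001 0.367
12 0.034 -0.1 0 -0.001 -0.001 0.401
13 0.039 -0.107 0 -0.001 -0.001 0.434
14 0.045 -0.113 0 -0.001 -0.001 0.468
15 0.052 -0.12 0 -0.001 -0.001 0.501
16 0.059 -0.126 0 -0.001 -0.001 0.534
17 0.066 -0.131 0.001 -0.001 -0.001 0.568
18 0.073 -0.136 0.001 -0.001 -0.001 0.601
19 0.081 -0.141 0.001 -0.001 -0.001 0.634
20 0.088 -0.145 0.001 -0.001 -0.001 0.667
```

Shut through the first ~45° of tool travel (lever to about 1.0 rad).

```bash
python3 -m jog '-0.003 -0.009 0 0 0 0.034;-0.002 -0.018 0 0 0 0.068;0 -0.027 0 0 0 0.1;0.002 -0.036 0 0 0 0.134;0.004 -0.044 0 0 0 0.168;0.007 -0.053 0 0 0 0.2;0.011 -0.061 0 0 0 0.234;0.014 -0.069 0 0 0 0.268;0.018 -0.077 0 0 0 0.3;0.023 -0.085 0 0 0 0.334;0.028 -0.092 0 0 0 0.367;0.034 -0.1 0 0 0 0.4;0.039 -0.107 0 0 0 0.434;0.045 -0.113 0 0 0 0.468;0.052 -0.12 0.001 0 0 0.5'; cat >> h.py <<'E'
def arc(k0,k1,z=160):
    c=np.array([507.8,-138])
    for k in range(k0,k1):
        a=np.radians(268.1-3*k); p=c+86*np.array([np.cos(a),np.sin(a)])
        print(k," ".join(f"{round(v,3):g}" for v in go((*p,z),90.3-3*k)))
E
python3 -c "
from h import *
arc(16,27)"
```

```text
time_s: 17.5
ee_pos: [447.7, -199.5, 162.8]
ee_rot: [179.5, -0.0, 45.3]
force: [3.0, -8.8, -1.5]
gripper_width: 29.6
16 0.001 -0.017 0.005 0.006 -0 0.034
17 0.002 -0.026 0.005 0.006 -0.001 0.067
18 0.003 -0.035 0.005 0.006 -0.001 0.1
19 0.005 -0.043 0.005 0.006 -0.001 0.134
20 0.008 -0.052 0.005 0.006 -0.001 0.167
21 0.011 -0.06 0.005 0.006 -0.001 0.2
22 0.014 -0.069 0.005 0.006 -0.001 0.234
23 0.018 -0.077 0.005 0.006 -0.002 0.267
24 0.022 -0.085 0.005 0.006 -0.002 0.3
25 0.026 -0.093 0.005 0.006 -0.002 0.334
26 0.031 -0.1 0.005 0.006 -0.002 0.367
```

```bash
python3 -m jog '0.001 -0.017 0.003 0.004 0 0.034;0.002 -0.026 0.003 0.004 0 0.067;0.003 -0.035 0.003 0.004 0 0.1;0.005 -0.043 0.003 0.004 0 0.134;0.008 -0.052 0.003 0.004 0 0.167'; python3 -c "
from h import *
arc(21,33,160.5)"
```

```text
time_s: 17.92
ee_pos: [434.6, -184.4, 163.7]
ee_rot: [178.9, -0.0, 30.4]
force: [-2.1, -19.8, -3.4]
gripper_width: 30.1
21 0.002 -0.022 0.006 0.012 -0.001 0.034
22 0.003 -0.031 0.006 0.012 -0.001 0.067
23 0.004 -0.04 0.006 0.012 -0.001 0.101
24 0.006 -0.049 0.005 0.012 -0.002 0.134
25 0.009 -0.057 0.005 0.012 -0.002 0.167
26 0.012 -0.066 0.005 0.012 -0.002 0.201
27 0.015 -0.074 0.005 0.012 -0.003 0.234
28 0.019 -0.082 0.005 0.012 -0.003 0.267
29 0.023 -0.09 0.005 0.012 -0.003 0.301
30 0.028 -0.098 0.004 0.012 -0.004 0.334
31 0.033 -0.105 0.004 0.012 -0.004 0.367
32 0.038 -0.113 0.004 0.012 -0.004 0.401
```

```bash
sed -i 's/p=c+86\*np.array(\[np.cos(a),np.sin(a)\]); *$/&/; s/c+86/c+89/' h.py; python3 -c "
from h import *
arc(20,34,161.5)"
```

```text
20 -0.005 -0.013 0.004 0.012 -0 0.001
21 -0.004 -0.022 0.004 0.012 -0.001 0.034
22 -0.003 -0.032 0.004 0.012 -0.001 0.067
23 -0.001 -0.041 0.004 0.012 -0.001 0.101
24 0.001 -0.05 0.003 0.012 -0.002 0.134
25 0.003 -0.059 0.003 0.012 -0.002 0.167
26 0.006 -0.068 0.003 0.012 -0.002 0.201
27 0.01 -0.076 0.003 0.012 -0.003 0.234
28 0.014 -0.085 0.003 0.012 -0.003 0.267
29 0.018 -0.093 0.003 0.012 -0.003 0.301
30 0.023 -0.101 0.002 0.012 -0.004 0.334
31 0.028 -0.109 0.002 0.012 -0.004 0.367
32 0.033 -0.116 0.002 0.012 -0.004 0.401
33 0.039 -0.124 0.002 0.011 -0.004 0.434
```

```bash
python3 -m jog '-0.005 -0.013 0.003 0.006 0 0.001;-0.004 -0.022 0.003 0.006 0 0.034;-0.003 -0.027 0.003 0.006 0 0.05'; python3 -c "
from h import *
arc(22,34,161.5)"
```

```text
time_s: 18.17
ee_pos: [430.0, -178.4, 164.5]
ee_rot: [178.6, -0.3, 25.9]
force: [2.3, -16.5, -5.2]
gripper_width: 29.5
22 -0.002 -0.017 0.006 0.016 -0.003 0.018
23 -0.001 -0.026 0.005 0.016 -0.004 0.051
24 -0 -0.035 0.005 0.015 -0.004 0.085
25 0.002 -0.044 0.005 0.015 -0.004 0.118
26 0.004 -0.053 0.005 0.015 -0.005 0.151
27 0.007 -0.062 0.004 0.015 -0.005 0.185
28 0.01 -0.071 0.004 0.015 -0.006 0.218
29 0.014 -0.08 0.004 0.015 -0.006 0.251
30 0.018 -0.088 0.004 0.015 -0.006 0.285
31 0.022 -0.096 0.004 0.015 -0.007 0.318
32 0.028 -0.104 0.004 0.015 -0.007 0.351
33 0.033 -0.112 0.003 0.014 -0.008 0.385
```

```bash
python3 -m jog '-0.002 -0.012 0.01 0.016 -0.003 0.01;-0.002 -0.017 0.01 0.016 -0.003 0.018;-0.001 -0.026 0.01 0.016 -0.003 0.05;0 -0.035 0.01 0.016 -0.003 0.085'; python3 -c "
from h import *
arc(24,36,160.5)"
```

```text
time_s: 18.5
ee_pos: [426.1, -169.8, 162.8]
ee_rot: [179.0, -0.3, 18.4]
force: [-1.7, -19.3, 2.0]
gripper_width: 29.7
24 -0.003 -0.016 0.004 0.012 -0.004 0.001
25 -0.002 -0.025 0.004 0.011 -0.004 0.034
26 -0.001 -0.035 0.004 0.011 -0.004 0.068
27 0.001 -0.044 0.004 0.011 -0.004 0.101
28 0.003 -0.053 0.004 0.011 -0.005 0.134
29 0.005 -0.062 0.004 0.011 -0.005 0.168
30 0.008 -0.071 0.003 0.011 -0.005 0.201
31 0.012 -0.079 0.003 0.011 -0.006 0.234
32 0.015 -0.088 0.003 0.011 -0.006 0.268
33 0.02 -0.096 0.003 0.011 -0.006 0.301
34 0.025 -0.104 0.003 0.01 -0.006 0.334
35 0.03 -0.112 0.003 0.01 -0.007 0.368
```

```bash
python3 -m jog '-0.003 -0.016 0.006 0.012 -0.004 0.005;-0.002 -0.025 0.006 0.012 -0.004 0.034;-0.001 -0.035 0.006 0.012 -0.004 0.068;0.001 -0.044 0.006 0.012 -0.004 0.1'; python3 -c "
from h import *
arc(27,40,160.5)"
```

```text
time_s: 18.83
ee_pos: [421.1, -155.1, 162.5]
ee_rot: [179.2, -0.2, 9.5]
force: [-6.8, -18.7, 2.8]
gripper_width: 29.6
27 -0.001 -0.013 0.004 0.009 -0.002 0.003
28 -0.001 -0.022 0.004 0.009 -0.002 0.036
29 0.001 -0.031 0.004 0.009 -0.002 0.069
30 0.002 -0.04 0.003 0.009 -0.003 0.102
31 0.004 -0.049 0.003 0.009 -0.003 0.136
32 0.007 -0.058 0.003 0.009 -0.003 0.169
33 0.01 -0.067 0.003 0.009 -0.003 0.202
34 0.013 -0.076 0.003 0.009 -0.003 0.236
35 0.017 -0.084 0.003 0.009 -0.004 0.269
36 0.021 -0.092 0.003 0.009 -0.004 0.302
37 0.026 -0.1 0.003 0.009 -0.004 0.336
38 0.032 -0.108 0.003 0.009 -0.004 0.369
39 0.037 -0.116 0.002 0.009 -0.005 0.402
```

```bash
python3 -m jog '-0.001 -0.013 0.004 0.009 -0.002 0.003;-0.001 -0.022 0.004 0.009 -0.002 0.036;0.001 -0.031 0.004 0.009 -0.002 0.069;0.002 -0.04 0.004 0.009 -0.003 0.102'; python3 -c "
from h import *
arc(29,40,160.5)"
```

```text
time_s: 19.17
ee_pos: [419.3, -140.2, 162.7]
ee_rot: [179.3, -0.1, 0.4]
force: [-5.6, -15.4, 3.4]
gripper_width: 29.6
29 -0.001 -0.001 0.004 0.008 -0.001 -0.032
30 -0.001 -0.01 0.004 0.008 -0.001 0.002
31 -0 -0.02 0.004 0.008 -0.001 0.035
32 0.001 -0.029 0.004 0.008 -0.001 0.068
33 0.002 -0.038 0.004 0.008 -0.002 0.102
34 0.004 -0.047 0.004 0.008 -0.002 0.135
35 0.007 -0.056 0.004 0.008 -0.002 0.168
36 0.01 -0.065 0.004 0.008 -0.002 0.202
37 0.013 -0.074 0.003 0.008 -0.002 0.235
38 0.017 -0.082 0.003 0.008 -0.003 0.268
39 0.022 -0.09 0.003 0.008 -0.003 0.301
```

```bash
python3 -m jog '-0.001 -0.012 0.004 0.008 0 0.002;0 -0.02 0.004 0.008 0 0.035;0.001 -0.029 0.004 0.008 0 0.05'; python3 -c "
from h import *
arc(31,36,160.5)"
```

```text
time_s: 19.42
ee_pos: [419.8, -128.0, 162.5]
ee_rot: [179.7, -0.2, -4.1]
force: [-5.4, -7.5, 3.1]
gripper_width: 29.8
31 -0.001 0.005 0.004 0.004 -0.002 -0.015
32 -0.001 -0.004 0.004 0.004 -0.002 0.018
33 0 -0.014 0.004 0.004 -0.002 0.051
34 0.002 -0.023 0.004 0.004 -0.003 0.085
35 0.003 -0.032 0.004 0.004 -0.003 0.118
```

```bash
python3 -m jog '0 -0.008 0.003 0.004 0 0.01;0.001 -0.014 0.003 0.004 0 0.02;0.001 -0.02 0.003 0.004 0 0.02'; python3 -m jog '0 -0.004 0 0 0 0;0 -0.007 0 0 0 0'
```

```text
time_s: 19.67
ee_pos: [420.2, -120.6, 162.6]
ee_rot: [179.6, -0.2, -5.8]
force: [-4.7, -7.8, 2.7]
gripper_width: 29.7
time_s: 19.83
ee_pos: [421.1, -117.9, 164.3]
ee_rot: [179.5, -0.3, -5.7]
force: [-2.0, -4.9, 0.4]
gripper_width: 29.7
```

```bash
python3 -m jog '0 -0.006 0 0 0 0;0 -0.01 0 0 0 0;0 -0.01 0 0 0 0';  python3 -m jog '0 -0.006 0 0 0 0;0 -0.01 0 0 0 0;0 -0.01 0 0 0 0'; python3 - <<'E'
from h import *
grab_frame("scene");grab_frame("wrist")
for c in("scene","wrist"):
    for r in tip_of("lever_tip",c)[:1]: print(c,np.round(r["location"]),round(r["confidence"],2),atz(c,r["location"],154).round(1))
E
```

```text
time_s: 20.08
ee_pos: [421.2, -116.0, 164.9]
ee_rot: [179.0, -0.3, -5.5]
force: [-4.5, -13.9, -1.9]
gripper_width: 29.4
time_s: 20.33
ee_pos: [421.1, -115.1, 165.2]
ee_rot: [178.4, -0.3, -5.2]
force: [-4.4, -18.9, -4.5]
gripper_width: 29.9
wrist [352. 304.] 0.9 [ 420.6 -128.5  154. ]
```

```bash
python3 -m jog '0 0.012 0 0 0 0;0 0.02 0 0 0 0;0 0.02 -0.03 0 0 0;0 0.02 -0.08 0 0 0;0 0.02 -0.15 0 0 0;0 0.02 -0.22 0 0 0;0 0.02 -0.27 0 0 0;0 0.02 -0.27 0 0 0'; python3 - <<'E'
from h import *
obs={}
for c in("scene","side","wrist"):
  im=grab_frame(c); cv2.imwrite(f"pics/{c}8.png",im[:,:,::-1])
  for n in("thumb_pad","lever_tip","lever_pivot","mug"):
    r=tip_of(n,c)
    if r: print(c,n,np.round(r[0]["location"]),round(r[0]["confidence"],2),atz(c,r[0]["location"],dict(thumb_pad=163,mug=18).get(n,154)).round(1)); obs.setdefault(n,[]).append((c,r[0]["location"]))
for n in obs: print(n,tri(obs[n]) if len(obs[n])>1 else "")
# registration of the cone/arm between before (6) and after (8) images
for c,(y0,y1,x0,x1) in dict(scene=(190,250,232,285),side=(230,300,330,400)).items():
  a=cv2.imread(f"pics/{c}6.png",0).astype(np.float32);b=cv2.imread(f"pics/{c}8.png",0).astype(np.float32)
  m=cv2.matchTemplate(b[y0-12:y1+12,x0-12:x1+12],a[y0:y1,x0:x1],cv2.TM_CCOEFF_NORMED);_,v,_,l=cv2.minMaxLoc(m); print(c,"shift",l[0]-12,l[1]-12,v)
  i,j=l[1],l[0]; q=m[i-1:i+2,j]; print("sub",(q[0]-q[2])/(2*(q[0]-2*q[1]+q[2])))
  print("px/mm z",proj(c,[(558,42,190),(558,42,180)]))
a=cv2.imread("pics/scene8.png")[150:350,200:400];b=cv2.imread("pics/side8.png")[150:350,260:460]
cv2.imwrite("pics/v8.png",np.hstack([cv2.resize(a,(400,400)),cv2.resize(b,(400,400))])); st()
E
```

```text
time_s: 21.2
ee_pos: [422.9, -121.4, 306.7]
ee_rot: [178.4, -1.1, -5.2]
force: [0.5, 0.7, -0.3]
gripper_width: 29.4
scene thumb_pad [282. 221.] 0.81 [528.5 -49.  163. ]
scene lever_tip [258. 289.] 0.77 [ 423.5 -133.2  154. ]
scene lever_pivot [305. 268.] 0.86 [ 503.7 -146.1  154. ]
scene mug [271. 238.] 0.63 [555.   40.6  18. ]
side thumb_pad [349. 260.] 0.59 [531.8 -49.8 163. ]
side lever_pivot [374. 229.] 0.92 [ 503.3 -139.2  154. ]
side mug [317. 368.] 0.96 [562.9  48.   18. ]
wrist thumb_pad [203.  91.] 0.69 [534.2 -49.3 163. ]
wrist lever_tip [329. 231.] 0.75 [ 420.6 -129.6  154. ]
wrist mug [509.   3.] 0.4 [ 612.5 -341.5   18. ]
thumb_pad (array([531.68359248, -49.03163673, 162.82761183]), [np.float64(2.928724017487347), np.float64(0.6310033132164096), np.float64(2.7341901138643023)])
lever_tip (array([ 422.22498101, -131.09138491,  153.34504058]), [np.float64(2.1831907221890043), np.float64(2.1831907221891247)])
lever_pivot (array([ 504.39762052, -143.89672917,  150.53818112]), [np.float64(0.7701017067014319), np.float64(0.7701017067013969)])
mug (array([542.05356426, -77.56228945, 125.61431409]), [np.float64(48.79515078596373), np.float64(165.9918447742886), np.float64(188.25202832033696)])
scene shift -2 -7 0.1500849723815918
sub 0.13711712
px/mm z [[264.09249114 171.13382296]
 [264.57538363 175.42474224]]
side shift 0 0 0.7448747754096985
sub -0.17396738
px/mm z [[319.66098204 287.55602252]
 [319.74922412 292.72248419]]
{'time_s': 21.95, 'qpos': [-16.59, 3.17, 99.68, -1.5, 76.56, 78.98], 'ee_pos': [419.78, -121.39, 300.32], 'ee_rot': [178.46, -0.29, -5.22], 'force': [0.34, -0.02, 0.15], 'gripper_width': 29.48}
```

View pics/v8.png

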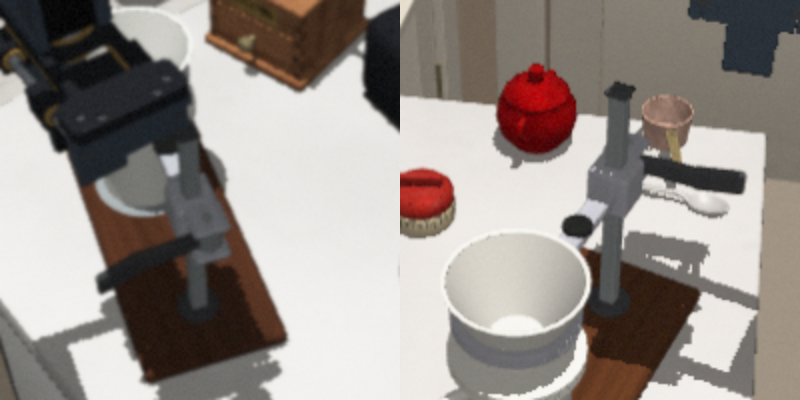

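```bash
python3 - <<'E'
import cv2,numpy as np
a=cv2.imread("pics/side6.png",0).astype(np.float32);b=cv2.imread("pics/side8.png",0).astype(np.float32)
def s(n,y0,y1,x0,x1):
  M=np.eye(2,3,dtype=np.float32)
  try:
    r,M=cv2.findTransformECC(a[y0:y1,x0:x1],b[y0:y1,x0:x1],M,cv2.MOTION_TRANSLATION,(3,100,1e-5),None,3); print(n,"dx,dy",M[:,2].round(2),round(r,3))
  except cv2.error as e: print(n,"fail")
s("cone",258,345,272,365); s("cone lower",300,345,272,365); s("pad/bar",250,285,335,365); s("timer (ref)",225,270,255,292); s("pot ref",175,235,300,352); s("column base",285,310,345,385)
s("mug",345,395,285,350)
E
```

```text
cone dx,dy [ 0.26 -0.28] 0.874
cone lower dx,dy [ 0.52 -0.35] 0.794
pad/bar dx,dy [-0.   -0.27] 0.861
timer (ref) dx,dy [-0.01 -0.01] 1.0
pot ref dx,dy [-0.25  0.33] 0.928
column base dx,dy [0.02 0.1 ] 0.961
mug dx,dy [ 0.05 -0.04] 0.998
```

```bash
python3 -c "
from h import *
print(go((532,-48,300),73.2))"
```

```text
[0.2101, -0.1666, -0.0028, 0.0166, 0.009, -0.8714]
```

```bash
python3 -m jog '0.21 -0.167 0 0.017 0.009 -0.871;0.21 -0.167 0 0.017 0.009 -0.871;0.21 -0.167 0 0.017 0.009 -0.871;0.21 -0.167 0 0.017 0.009 -0.871;0.21 -0.167 0 0.017 0.009 -0.871;0.21 -0.167 0 0.017 0.009 -0.871;0.21 -0.167 0 0.017 0.009 -0.871;0.21 -0.167 0 0.017 0.009 -0.871;0.21 -0.167 0 0.017 0.009 -0.871;0.21 -0.167 0 0.017 0.009 -0.871;0.21 -0.167 0 0.017 0.009 -0.871;0.21 -0.167 0 0.017 0.009 -0.871;0.21 -0.167 0 0.017 0.009 -0.871' -1; python3 -c "
from h import *
print(go((532.4,-47.8,190),73.2))"
```

```text
time_s: 23.03
ee_pos: [532.0, -47.9, 298.6]
ee_rot: [-180.0, -0.0, 73.0]
force: [-0.7, -0.5, -0.6]
gripper_width: 0.7
[0.0002, 0.0008, 0.2172, -0.0002, -0.0003, -0.0023]
```

```bash
python3 -m jog '0 0.001 0.05 0 0 0;0 0.001 0.1 0 0 0;0 0.001 0.15 0 0 0;0 0.001 0.18 0 0 0;0 0.001 0.2 0 0 0;0 0.001 0.212 0 0 0;0 0.001 0.216 0 0 0;0 0.001 0.216 0 0 0'; for i in 1; do python3 -m jog '0 0 0.002 0 0 0;0 0 0.004 0 0 0;0 0 0.004 0 0 0'|grep -E "force|pos"; python3 -m jog '0 0 0.002 0 0 0;0 0 0.003 0 0 0;0 0 0.003 0 0 0'|grep -E "force|pos"; python3 -m jog '0 0 0.002 0 0 0;0 0 0.002 0 0 0'|grep -E "force|pos"; done
```

```text
time_s: 23.7
ee_pos: [532.8, -48.0, 190.8]
ee_rot: [180.0, -0.0, 72.9]
force: [0.3, 0.3, -0.2]
gripper_width: 0.5
ee_pos: [533.2, -48.0, 189.5]
force: [0.0, 0.3, -0.3]
ee_pos: [533.2, -48.0, 188.1]
force: [0.4, -0.6, 0.6]
ee_pos: [533.1, -48.0, 186.9]
force: [0.2, -0.1, -0.6]
```

```bash
python3 -m jog '0 0 0.001 0 0 0;0 0 0.002 0 0 0;0 0 0.002 0 0 0'|grep -E "force|pos"; python3 -m jog '0 0 0.002 0 0 0;0 0 0.002 0 0 0'|grep -E "force|pos";python3 -m jog '0 0 0.002 0 0 0;0 0 0.003 0 0 0'|grep -E "force|pos"
```

```text
ee_pos: [533.0, -48.0, 185.8]
force: [0.8, 0.2, 0.7]
ee_pos: [533.2, -48.0, 185.1]
force: [0.1, 0.4, 2.1]
ee_pos: [533.2, -48.0, 185.0]
force: [-4.3, 0.0, 11.4]
```

```bash
python3 -m jog '0 0 -0.004 0 0 0;0 0 -0.02 0 0 0;0 0 -0.06 0 0 0;0 0 -0.12 0 0 0;0 0 -0.2 0 0 0;0 0 -0.25 0 0 0;0 0 -0.25 0 0 0;0 0 -0.25 0 0 0'; python3 - <<'E'
from h import *
grab_frame("side");grab_frame("scene")
for c,n,z in(("scene","lever_tip",154),("side","mug",18),("scene","mug",18)):
    for r in tip_of(n,c)[:1]: print(c,n,np.round(r["location"]),round(r["confidence"],2),atz(c,r["location"],z).round(1))
st(); print(job_done())
E
```

```text
time_s: 25.62
ee_pos: [533.5, -48.1, 311.8]
ee_rot: [179.6, -0.1, 72.9]
force: [-0.4, 0.7, -0.9]
gripper_width: 0.5
scene lever_tip [255. 287.] 0.57 [ 422.3 -128.   154. ]
side mug [317. 368.] 0.9 [563.8  47.   18. ]
scene mug [270. 239.] 0.94 [552.3  40.2  18. ]
{'time_s': 25.87, 'qpos': [-6.4, 12.48, 87.35, 0.02, 80.21, 10.67], 'ee_pos': [532.23, -47.96, 308.43], 'ee_rot': [-179.96, -0.02, 72.93], 'force': [-0.12, -0.39, -0.37], 'gripper_width': 0.32}
the job is handed in; nothing more can be done
None
```

The stand is ready to brew, and I handed the job in at 25.9 s with the gripper clear of everything. No verdict came back, so success rests on my own checks.

**What I did**
- **Opening:** I flipped the lever to about 1.6 rad.
- **Pressing:** I pressed the arm down on the thumb pad to the stiff stop, which showed about 21 N at the wrist.
- **Shutting:** I flipped the lever back over centre. The wrist read about 20 N on the way and 19 N at the stop.

**Last checks**
- **Lever:** the last picture puts its tip at (422, -128), against (422, -132) and (421, -128) as found.
- **Drip-stop plate:** touching the pad lightly with the clamp shut found it within about 0.5 mm of its fully pressed height. The plate is in by roughly 5.5 of its 6 mm.
- **Mug:** I saw no movement between the pictures before and after shutting. The two cameras place it about 13 mm apart (side and overhead views), so they could not confirm its exact position.
- **Other things:** the timer did not move. A comparison of the sugar pot's picture showed a 0.4-pixel shift, probably caused by shadows. I did not measure the scoop or teaspoon again.

**Weaker points**
- The force of the dripper on the mug was never measured. I inferred it from the wrist force and the pad height.
- The tool rose a few millimetres while shutting the lever, with up to 5 N of vertical drag. The pad touch shows the dripper did not lift noticeably.

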